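# Uncover the analyser and start it

### The job

Lift the loose blue dust cover off the analyser's sloping deck and set it down gently, rim down, balanced nearly level on top of the black domed rest, never letting it touch the bench. Then push the green button that was under the cover fully in and let it go. Do not disturb the jar, the slide box or the tip box.

Things in the scene. Friction and masses are not known exactly. Their poses are not given: they have to be found in the camera images.
- analyser: White analyser fixed to the bench, 260 mm wide (y). Origin: centre of its underside. Its x axis runs from the low front edge (50 mm high, 120 mm before the origin) to the high rear (188 mm high; reaches 150 mm behind the origin). The flat deck slopes 30 degrees, rising to +x: its outward normal is (-0.5, 0, 0.866) in the analyser's frame. A small dark flush screen is on the lower deck.
- seat (a point): Point on the analyser's deck at the middle of the cover's place; axes parallel to the analyser's (not tilted): the deck normal is (-0.5, 0, 0.866) in them. A round grey boss (92 mm diameter, 10 mm high) stands on the deck here with the green button (in a black collar) at its centre, all under the cover at the start.
- cover: Loose blue round cover, open below, 0.11 to 0.19 kg. 108 mm diameter, inside 98. Origin: centre of its rim plane; z out through the top. Flat ceiling 28 mm, outer top 32 mm above the rim. White grip bar on top: 64 mm along x, 16 mm thick along y, 32 to 66 mm above the rim. At the start it sits loosely over the boss, rim on the deck, its z along the deck normal, its bar (+x) pointing up the slope.
- grip (a point): Point in the cover's grip bar where it is best pinched across its 16 mm thickness: on the cover's axis, 55 mm above the rim plane (11 mm below the bar's top). Axes as the cover's.
- rest: Domed rest fixed to the bench: steel foot 100 mm diameter, thin stem, black rubber dome 72 mm diameter on top, 70 mm high in all; the dome is a shallow spherical cap of 90 mm radius. Origin: centre of its underside. The cover is set over it so that its flat ceiling rests on the dome's top, the rim hanging free about 42 mm above the bench.
- dome_top (a point): Highest point of the domed rest, 70 mm above the bench. z up.
- start (a joint): Green push button, 30 mm diameter, on the analyser under the cover, centred on the deck normal through the seat. 0 m = out, 0.006 m = fully in. It moves along the deck normal, springs back by itself and takes about 5 N to push fully in.
- start_top (a point): Centre of the green button's top face (moves with it); 23 mm from the seat along the deck normal when out.
- table: White bench top, its surface at z = 0.
- jar: Bystander: specimen jar with yellow lid, 64 mm diameter, 85 mm high; origin at the centre of its underside.
- slidebox: Bystander: brown wooden slide box 90 x 100 x 34 mm; origin at the centre of its underside.
- tipbox: Bystander: blue pipette-tip box with clear lid, 80 x 115 x 62 mm; origin at the centre of its underside.
Things that resemble listed ones, but are neither listed nor needed, are in the scene too. Leave any orange look-alike of the rest alone.

How it is judged:
By the outcome, as a careful person would: the job done as asked, in the order asked, and still so for the second after the job is handed in, with the robot touching nothing.
It also fails if it takes over 58 s, if anything falls off the work surface, if the arm or the gripper's body presses on something with over 40 N, if the wrist force passes 120 N, or if a joint passes its speed limit or range.

### The arm

A 6-joint arm with a two-finger parallel gripper is mounted at the origin on the work surface. World frame = base frame: x ahead of the robot, y to its left, z up, the work surface at z = 0. Lengths are in m, angles in rad, forces in N, time in s.
With the tool pointing down it reaches from about 0.35 to 0.775 m from the base axis. Payload 7.3 kg.
Tool frame: the origin (TCP) lies at the very end of the fingers, on their centre line; the grasp point (between the pads) lies 19 mm behind it (robot.pinch_z is the distance from the TCP to the grasp point, in m); z points along the fingers, y is the line along which they close (so a half turn about z gives the same grasp; the last joint's range is limited). The gripper opens to 92 mm and grips with 3 to 60 N. Pads are 19 mm wide; open, the fingers measure 130 mm over their backs; the gripper's body (75 mm by 190 mm) begins 47 mm behind the grasp point.
Start: joints at [-1.43, 0.342, 1.524, -0, 1.275, -0.146], TCP at [0.149, -0.504, 0.227] pointing down, gripper open.
Joint ranges: [-2.53, 2.53], [-0.77, 2.02], [0.04, 2.7], [-1, 4.14], [0.28, 2.66], [-3.11, 3.11]. Speed limits (rad/s): [2.57, 2.57, 3.14, 3.14, 3.14, 3.14].

### API

Orientations are given as [roll, pitch, yaw] about the fixed x, y, z axes, in that order (R = Rz(yaw) Ry(pitch) Rx(roll)).
In Python, from cell import robot gives the robot as it stands.
- The arm moves only by the tool move_arm, never from a script. Its argument "motion" is a list of rows, each a list of 6 numbers: the shift along the tool's x, y, z in units of 0.1 m (1.0 is 0.1 m), then the turn, a rotation vector about the tool's x, y, z in units of pi rad (1.0 is pi rad). In form: [[dx, dy, dz, rx, ry, rz], ...]. A call has 1 to 12 rows; each row is the pose to reach, as a shift and turn from the pose commanded when the call began, along the tool's axes at that moment, turning the shorter way round; what a row does not reach only later rows make up. A row lasts 1/8 s, in which the tool goes at most 62.5 mm and 10.7 degrees, less where a joint would pass 70% of its speed; a pose out of reach is approached as far as the arm can. A call with a number of a shift or a turn outside -1 to 1 is refused whole. A call with a gripper value outside its range is refused whole. "fingers" is the opening, from -1 (shut) to 1 (fully open), set as the call begins (left out, the last holds). The fingers move at their own pace and stop on an object; "newtons" is the grip in N (left out, the last holds). Time passes only in rows, so rows that repeat a pose let the fingers close. It gives the time, the measured TCP pose, the force, the opening and the grip force at its end, in the units of the state.
- robot.observe(): the state, without advancing time (a new reading comes with each control period).
- robot.read_camera(name): name is "scene" or "top"; returns a dict with "image" (480x640x3 uint8, red, green, blue), "range_z" (480x640 float32, m along the optical axis (not along the pixel's ray), 0 where there is no reading), "vfov" (degrees; the focal length in pixels is half the picture's height over the tangent of half this angle, whatever the lens; pixels are square), "cx", "cy" (the principal point, pixels), "extrinsics" (4x4, takes a point from camera to world coordinates). Camera axes: x right, y up, looking along -z (the intrinsics and any distortion apply to the point x, -y, -z); pixel columns grow to the right and rows downward; lengths in m; the calibration is good to about 2 mm. A picture is of the moment at which its call begins.
- robot.hand_in(): hands the job in; it is judged then, once.
The state is a dict: "time": time; "qpos": joint angles; "qvel": joint speeds; "joint_efforts": joint torques, N m; "tool_pos": TCP position; "tool_rot": TCP orientation; "contact_force": force on the tool from outside, world axes, zero at the start; "torque": the same for the moment, N m; "opening": finger opening in m; "grip_force": force on a finger pad.
Only numpy, scipy, OpenCV 4.12 (cv2) and the standard library are available. Lean on these libraries where they do the work, as an engineer would, in place of code of your own. Each camera call takes 0.05 s, during which the arm holds its last target. There are 200 camera calls.

## Working session

There is one attempt and no reset: what is moved stays moved. The work goes in short steps, Python scripts to look and compute and a tool call to move; the robot and the scene stay as the last step left them, time stands still between calls to the robot, and variables do not carry over. Pictures are saved under pics/ and viewed, at most 10 in all, crops included, and the job is handed in when it is done.

Besides the shell and the picture viewer there is one more tool, called as name(argument=value, ...) on one line, values as JSON. move_arm: Moves the arm, as the interface text tells. Shifts and turns lie within -1 to 1; 1 stands for 0.1 m of shift or pi rad of turn. Its arguments: {"type":"object","properties":{"motion":{"type":"array"},"fingers":{"type":"number"},"newtons":{"type":"number"}},"required":["motion"]}

```bash
ls; mkdir -p pics; python3 - <<'E'
from cell import robot
import cv2,numpy as np
o=robot.observe();print(o['time'],o['tool_pos'],o['tool_rot'],o['opening'])
for n in ['scene','top']:
    c=robot.read_camera(n);print(n,c['vfov'],c['cx'],c['cy'],c['extrinsics'].round(3).tolist(),[k for k in c])
    cv2.imwrite(f'pics/{n}1.png',c['image'][:,:,::-1]);np.savez(f'{n}1.npz',**c)
E
```

```text
pics
0.0 [ 0.14849069 -0.50314873  0.22603745] [-3.14008495e+00 -2.58328589e-04  2.86805398e-01] 0.09203163026171739
scene 56.28672114015266 315.0463307368651 238.29275434730238 [[0.877, -0.373, 0.304, 0.992], [0.481, 0.692, -0.538, -0.726], [-0.01, 0.618, 0.786, 1.175], [0.0, 0.0, 0.0, 1.0]] ['image', 'range_z', 'vfov', 'cx', 'cy', 'extrinsics']
top 49.764404676691626 321.5285147820734 241.63804001654196 [[0.015, 0.992, -0.123, 0.434], [-1.0, 0.015, -0.005, 0.001], [-0.003, 0.123, 0.992, 1.436], [0.0, 0.0, 0.0, 1.0]] ['image', 'range_z', 'vfov', 'cx', 'cy', 'extrinsics']
```

View pics/scene1.png

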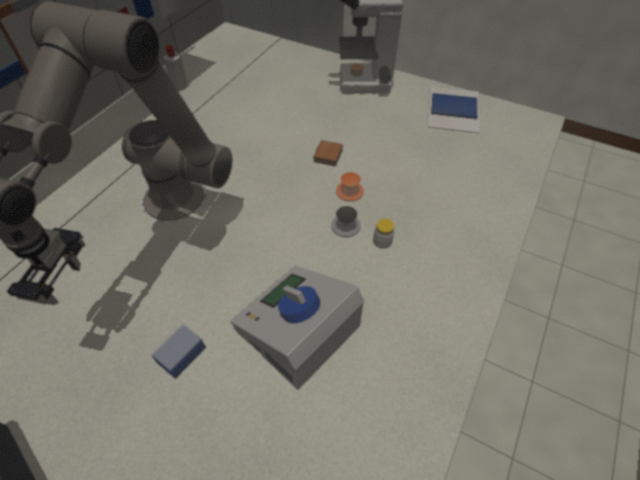

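View pics/top1.png

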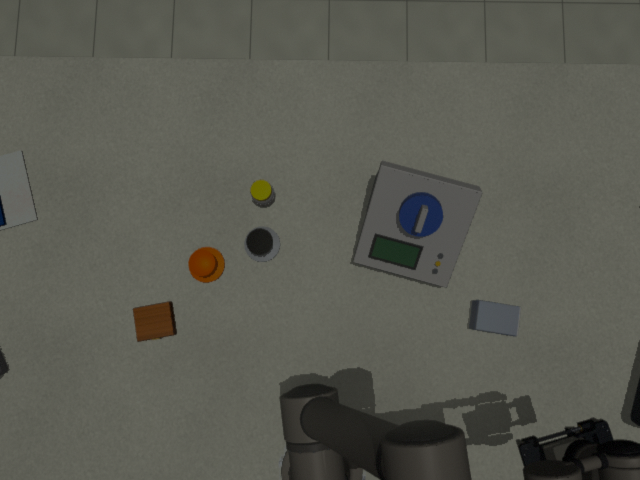

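Candidates:
- Cover: blue disc at top (421,215), scene (300,303). The tip box at top (496,317) and the blue book at far left are not it.
- Rest: black dome at top (261,242), scene (346,217). The orange look-alike at top (206,264) is to be left alone.

Next I'll take a close crop and measure.

```bash
cat > h.py <<'E'
import numpy as np,cv2
def cloud(c):
    f=240/np.tan(np.radians(float(c['vfov']))/2)
    v,u=np.mgrid[:480,:640]; z=c['range_z']
    P=np.stack([(u-c['cx'])/f*z,-(v-c['cy'])/f*z,-z],-1)
    E=c['extrinsics']; return P@E[:3,:3].T+E[:3,3]
def plane(P):
    for _ in range(6):
        m=P.mean(0); n=np.linalg.svd(P-m,full_matrices=False)[2][2]; n*=np.sign(n[2])
        P=P[abs((P-m)@n)<max(.003,1.5*((P-m)@n).std())]
    return m,n
E
python3 - <<'E'
from h import *
for nm in ['top','scene']:
    c=np.load(nm+'1.npz');P=cloud(c);im=c['image'].astype(int);r,g,b=im[...,0],im[...,1],im[...,2]
    ok=c['range_z']>0
    hsv=cv2.cvtColor(c['image'],cv2.COLOR_RGB2HSV)
    print(nm,'table z',np.median(P[...,2][ok&(P[...,2]<.02)&(P[...,2]>-.02)]))
    (cu,cv),(du,dv)=[((421,215),(261,242)),((300,303),(346,217))][nm=='scene']
    vv,uu=np.mgrid[:480,:640]
    near=lambda a,bb,R:(uu-a)**2+(vv-bb)**2<R*R
    blue=ok&near(cu,cv,35)&(b>r*1.6)&(b>g*1.3)
    deck=ok&near(cu,cv,60)&(abs(r-b)<25)&(P[...,2]>.06)&(g>60)&~cv2.dilate(near(cu,cv,28).astype(np.uint8),None).astype(bool)
    m,n=plane(P[deck]);print('deck',deck.sum(),m,n)
    # normal constrained: yaw
    h=(P-m)@n
    top=blue&(abs(h-.032)<.006); B=P[top];print('cover top n',top.sum(),'h',np.median(h[top]),'mean',B.mean(0),'mid',)
    bar=ok&near(cu,cv,35)&(h>.055)&(h<.08); Q=P[bar];print('bar',bar.sum(),np.median(h[bar]),Q.mean(0),np.linalg.svd(Q-Q.mean(0))[2][0])
    # circle fit on in-plane outline of blue top
    ax=-np.array([n[0],n[1],0]);ax/=np.linalg.norm(ax);ex=ax-n*(ax@n);ex/=np.linalg.norm(ex);ey=np.cross(n,ex)
    q=np.c_[(B-m)@ex,(B-m)@ey].astype(np.float32);(cc,R)=cv2.minEnclosingCircle(q);ctr=m+ex*cc[0]+ey*cc[1]
    print('circle R',R,'seat est',ctr,'yaw n',np.degrees(np.arctan2(ax[1],ax[0])))
    D=ok&near(du,dv,30)&(P[...,2]>.045)&(P[...,2]<.09)&(hsv[...,2]<70); d=P[D]
    q=d[:,:2].astype(np.float32);cc,R=cv2.minEnclosingCircle(q);print('dome',D.sum(),cc,R,d[:,:2].mean(0),np.percentile(d[:,2],[5,50,95]))
    for name,(u0,v0) in dict(jar=[(262,190),(385,227)],tip=[(497,318),(177,347)],slide=[(154,321),(328,152)],orange=[(206,262),(350,182)]).items() if 0 else []: pass
    for name,a in dict(jar=[(262,190),(385,227)],tip=[(497,318),(177,347)],slide=[(154,321),(328,152)],orange=[(206,262),(350,182)]).items():
        u0,v0=a[nm=='scene'];print(name,P[v0,u0].round(3))
    rr=[cv2.resize(c['image'][b_-37:b_+37,a-50:a+50,::-1],(400,296),interpolation=3) for a,b_ in [(cu,cv),(du,dv)]]
    cv2.imwrite(f'pics/crop_{nm}.png',cv2.convertScaleAbs(np.hstack(rr),alpha=1.6))
a=cv2.imread('pics/crop_top.png');b=cv2.imread('pics/crop_scene.png');cv2.imwrite('pics/crop1.png',np.vstack([a,b]))
E
```

```text
top table z -0.0001420652320158755
deck 5498 [ 0.66399449 -0.24342405  0.13715016] [-0.48174061  0.12402808  0.86749237]
cover top n 1180 h 0.03214403381533143 mean [ 0.66100827 -0.23638575  0.17154367] mid
bar 182 0.06530242910198197 [ 0.64421912 -0.23195144  0.19943766] [-0.84869268  0.20721436 -0.48660347]
circle R 0.05463198572397232 seat est [ 0.67380049 -0.23975934  0.14207172] yaw n -14.437720287547153
dome 556 (0.6030153632164001, 0.17538543045520782) 0.03671520575881004 [0.60246973 0.17491976] [0.06048495 0.06635521 0.07195007]
jar [0.735 0.168 0.092]
tip [ 0.409 -0.455  0.061]
slide [0.386 0.454 0.037]
orange [0.544 0.314 0.069]
scene table z 0.00024725435826333797
deck 4996 [ 0.65929291 -0.26297833  0.13745056] [-0.47440443  0.12213039  0.8717939 ]
cover top n 619 h 0.032683484360985324 mean [ 0.66731794 -0.24621754  0.17665401] mid
bar 134 0.06550811592096739 [ 0.6476073  -0.23619992  0.20098818] [ 0.86663587 -0.19648131  0.45862551]
circle R 0.05540544167160988 seat est [ 0.67453575 -0.2435951   0.14302984] yaw n -14.43670920080267
dome 231 (0.6032167077064514, 0.17138098180294037) 0.03540637344121933 [0.60552197 0.1669356 ] [0.06090855 0.06716814 0.07128586]
jar [0.742 0.164 0.085]
tip [ 0.415 -0.46   0.062]
slide [0.393 0.444 0.036]
orange [0.55  0.309 0.067]
```

View pics/crop1.png

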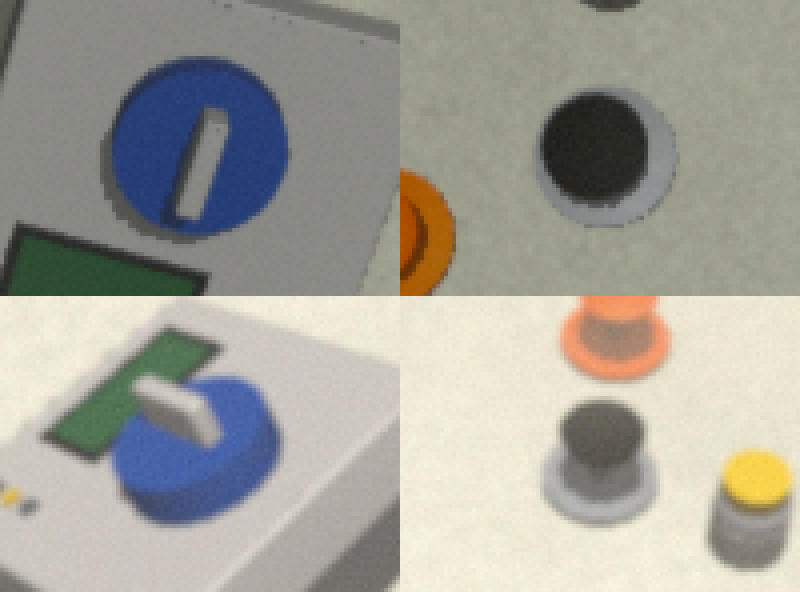

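The crop confirms the blue cover with its white bar and the black dome next to the jar; the orange one is the decoy. The two cameras agree to about 4 mm, so I'll set out.

```bash
cat >> h.py <<'E'
from scipy.spatial.transform import Rotation as Ro
yaw=np.radians(-14.2)
RZ=Ro.from_euler('z',yaw)
n=RZ.apply([-.5,0,.866])
SEAT=np.array([.674,-.2415,.1425]); DOME=np.array([.603,.1735,.07])
DECK=RZ*Ro.from_euler('y',-30,degrees=True)*Ro.from_euler('x',180,degrees=True)
DOWN=RZ*Ro.from_euler('x',180,degrees=True)
def rel(p,R):
    from cell import robot
    o=robot.observe();R0=Ro.from_euler('xyz',o['tool_rot'])
    print('t',o['time'],'pos',np.round(o['tool_pos'],4),'rot',np.round(o['tool_rot'],3),'F',np.round(o['contact_force'],1),'open',o['opening'])
    print('shift',np.round(R0.inv().apply(np.array(p)-o['tool_pos'])/.1,3),'turn',np.round((R0.inv()*R).as_rotvec()/np.pi,4))
E
python3 -c "
from h import *
print(n,DECK.as_matrix())
rel(SEAT+.116*n,DOWN)"
```

```text
[-0.48472267  0.12265369  0.866     ] [[ 8.39564301e-01 -2.45307386e-01  4.84722675e-01]
 [-2.12442428e-01 -9.69445350e-01 -1.22653693e-01]
 [ 5.00000000e-01  9.71445147e-17 -8.66025404e-01]]
t 0.1 pos [ 0.1485 -0.5032  0.2261] rot [-3.14  -0.     0.287] F [0.3 0.4 0. ] open 0.09195682345984883
shift [ 5.282 -1.319 -0.166] turn [-4.000e-04  1.000e-04  1.702e-01]
```

move_arm(motion=[[0.5,-0.12,-0.1,0,0,0],[1,-0.25,-0.2,0,0,0]], fingers=0.2, newtons=25)

```text
time: 0.35
tool_pos: [0.2379, -0.4506, 0.2464]
tool_rot: [-3.14, -0.0, 0.285]
contact_force: [-0.1, -0.2, -0.6]
opening: 0.0763
grip_force: 0.0
```

move_arm(motion=[[0.5,-0.12,0,0,0,0],[1,-0.25,0,0,0,0]])

```text
time: 0.6
tool_pos: [0.3274, -0.398, 0.2466]
tool_rot: [-3.141, 0.0, 0.287]
contact_force: [0.7, -0.7, -1.1]
opening: 0.0572
grip_force: 0.0
```

move_arm(motion=[[0.5,-0.12,0,0,0,0],[1,-0.25,0,0,0,0]])

```text
time: 0.85
tool_pos: [0.4163, -0.3456, 0.2464]
tool_rot: [-3.141, 0.0, 0.287]
contact_force: [0.7, -1.1, 0.3]
opening: 0.055
grip_force: 0.0
```

move_arm(motion=[[0.5,-0.12,0,0,0,0.05],[1,-0.25,0,0,0,0.1],[1,-0.25,0,0,0,0.17]])

```text
time: 1.23
tool_pos: [0.5063, -0.2919, 0.2457]
tool_rot: [-3.14, 0.001, -0.216]
contact_force: [-0.5, -0.6, 0.0]
opening: 0.0552
grip_force: 0.0
```

```bash
python3 -c "
from h import *
rel(SEAT+.116*n,DECK)"
```

```text
t 1.225 pos [ 0.5063 -0.2919  0.2457] rot [-3.14e+00  1.00e-03 -2.16e-01] F [-0.5 -0.6  0. ] open 0.05515160891011067
shift [ 0.95  -0.87   0.028] turn [-0.003   0.1669  0.0097]
```

move_arm(motion=[[0.25,-0.22,0,0,0.05,0.005],[0.5,-0.45,0,0,0.1,0.01],[0.75,-0.67,0,0,0.14,0.01],[0.95,-0.87,0.03,-0.003,0.167,0.01],[0.95,-0.87,0.03,-0.003,0.167,0.01]])

```text
time: 1.85
tool_pos: [0.6147, -0.228, 0.2423]
tool_rot: [3.141, -0.522, -0.245]
contact_force: [-0.2, -0.4, -0.3]
opening: 0.0548
grip_force: 0.0
```

```bash
python3 - <<'E'
from h import *
from cell import robot
rel(SEAT+.036*n,DECK)
o=[]
for nm,(u,v) in dict(top=(421,215),scene=(300,300)).items():
    c=robot.read_camera(nm);np.savez(nm+'2.npz',**c)
    o.append(cv2.resize(c['image'][v-50:v+50,u-50:u+50,::-1],(400,400),interpolation=3))
cv2.imwrite('pics/c2.png',cv2.convertScaleAbs(np.hstack(o),alpha=1.5))
E
```

```text
t 1.85 pos [ 0.6147 -0.228   0.2423] rot [ 3.141 -0.522 -0.245] F [-0.2 -0.4 -0.3] open 0.054831226469526574
shift [ 0.029 -0.013  0.808] turn [-0.0004  0.0006  0.0007]
```

View pics/c2.png

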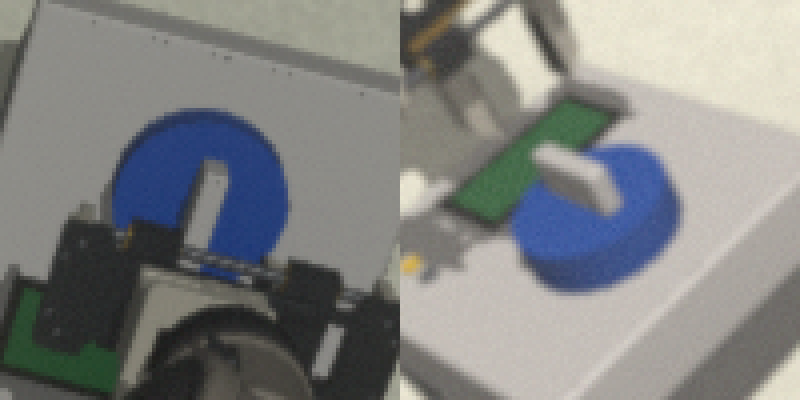

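The left view shows the fingers straddling the bar, which runs from (215,165) to (195,240), roughly centred on it. Descend along the normal.

move_arm(motion=[[0.03,-0.01,0.3,0,0,0],[0.03,-0.01,0.55,0,0,0],[0.03,-0.01,0.7,0,0,0],[0.03,-0.01,0.81,0,0,0],[0.03,-0.01,0.81,0,0,0]])

```text
time: 2.58
tool_pos: [0.6573, -0.2396, 0.1746]
tool_rot: [3.141, -0.524, -0.247]
contact_force: [-0.6, 0.2, -0.2]
opening: 0.0549
grip_force: 0.0
```

move_arm(motion=[[0,0,0,0,0,0],[0,0,0,0,0,0],[0,0,0,0,0,0],[0,0,0,0,0,0],[0,0,0,0,0,0],[0,0,0,0,0,0]], fingers=-1, newtons=15)

```text
time: 3.32
tool_pos: [0.658, -0.2382, 0.176]
tool_rot: [-3.142, -0.526, -0.246]
contact_force: [0.8, 5.4, 3.2]
opening: 0.0158
grip_force: 15.0
```

Gripped, with a small side force towards +y. Ease that way, firm up the grip and lift along the normal.

move_arm(motion=[[0,-0.02,0,0,0,0],[0,-0.02,0,0,0,0],[0,-0.02,0,0,0,0]], newtons=40)

```text
time: 3.7
tool_pos: [0.6581, -0.2375, 0.1757]
tool_rot: [3.14, -0.526, -0.247]
contact_force: [0.7, 3.4, 4.0]
opening: 0.0156
grip_force: 40.0
```

move_arm(motion=[[0,0,-0.1,0,0,0],[0,0,-0.25,0,0,0],[0,0,-0.5,0,0,0],[0,0,-0.8,0,0,0],[0,0,-1,0,0,0],[0,0,-1,0,0,0]])

```text
time: 4.45
tool_pos: [0.6092, -0.2254, 0.2634]
tool_rot: [3.139, -0.527, -0.247]
contact_force: [0.1, -0.5, -1.4]
opening: 0.0157
grip_force: 40.0
```

```bash
python3 - <<'E'
from h import *
from cell import robot
rel([.60,-.1,.28],DOWN)
o=[]
for nm in ['top','scene']:
    c=robot.read_camera(nm);np.savez(nm+'3.npz',**c)
    u,v=[(410,230),(300,275)][nm=='scene']
    o.append(cv2.resize(c['image'][v-60:v+60,u-60:u+60,::-1],(400,400),interpolation=3))
cv2.imwrite('pics/c3.png',cv2.convertScaleAbs(np.hstack(o),alpha=1.5))
E
```

```text
t 4.45 pos [ 0.6092 -0.2254  0.2634] rot [ 3.139 -0.527 -0.247] F [ 0.1 -0.5 -1.4] open 0.0156895185811104
shift [-0.258 -1.193 -0.345] turn [ 0.0006 -0.1678  0.0002]
```

View pics/c3.png

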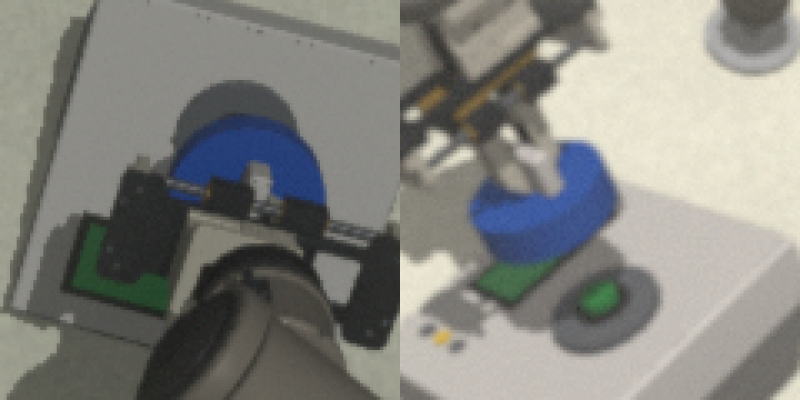

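The cover is held well, and the green button and boss are exposed at scene ≈(300,303). Level it while travelling.

move_arm(motion=[[-0.05,-0.2,-0.2,0,-0.04,0],[-0.1,-0.45,-0.35,0,-0.08,0],[-0.2,-0.7,-0.35,0,-0.12,0],[-0.25,-0.9,-0.35,0.0006,-0.15,0],[-0.26,-1,-0.35,0.0006,-0.168,0],[-0.26,-1,-0.35,0.0006,-0.168,0]])

```text
time: 5.3
tool_pos: [0.5957, -0.1178, 0.2765]
tool_rot: [-3.14, 0.006, -0.245]
contact_force: [-0.8, -0.2, -1.5]
opening: 0.0156
grip_force: 40.0
```

```bash
python3 - <<'E'
from h import *
rel(DOME+[0,0,.12],DOWN)
E
```

```text
t 5.3 pos [ 0.5957 -0.1178  0.2765] rot [-3.14   0.006 -0.245] F [-0.8 -0.2 -1.5] open 0.015595376654796102
shift [-0.632 -2.842  0.872] turn [-0.0003  0.0018  0.0008]
```

move_arm(motion=[[-0.1,-0.4,0,0,0,0],[-0.2,-0.8,0,0,0,0],[-0.21,-0.95,0,0,0.002,0]])

```text
time: 5.68
tool_pos: [0.5976, -0.0197, 0.2785]
tool_rot: [-3.141, -0.004, -0.245]
contact_force: [-0.4, -1.0, -1.2]
opening: 0.016
grip_force: 40.0
```

move_arm(motion=[[-0.1,-0.4,0,0,0,0],[-0.2,-0.8,0,0,0,0],[-0.21,-0.95,0,0,0,0]])

```text
time: 6.05
tool_pos: [0.6006, 0.0772, 0.2788]
tool_rot: [-3.141, -0.004, -0.245]
contact_force: [0.7, 0.4, -1.9]
opening: 0.0158
grip_force: 40.0
```

move_arm(motion=[[-0.1,-0.4,0.2,0,0,0],[-0.18,-0.75,0.5,0,0,0],[-0.21,-0.93,0.7,0,0,0],[-0.21,-0.94,0.87,0,0,0],[-0.21,-0.94,0.87,0,0,0],[-0.21,-0.94,0.87,0,0,0]])

```text
time: 6.8
tool_pos: [0.6043, 0.1714, 0.1927]
tool_rot: [-3.141, -0.005, -0.248]
contact_force: [-0.6, 0.1, -0.5]
opening: 0.0159
grip_force: 40.0
```

```bash
python3 - <<'E'
from h import *
from cell import robot
rel(DOME+[0,0,.12],DOWN)
o=[]
t=robot.observe()['tool_pos']
for nm in ['top','scene']:
    c=robot.read_camera(nm);P=cloud(c);im=c['image'].astype(int);r,g,b=im[...,0],im[...,1],im[...,2]
    np.savez(nm+'4.npz',**c)
    m=(b>r*1.6)&(b>g*1.3)&(np.linalg.norm(P[...,:2]-t[:2],axis=-1)<.08)
    Q=P[m]; T=Q[Q[:,2]>np.percentile(Q[:,2],90)-.006]
    mm,nn=plane(T);print(nm,len(T),'topz',mm[2],'n',nn)
    T=T[abs((T-mm)@nn)<.004]
    cc,R=cv2.minEnclosingCircle(T[:,:2].astype(np.float32));print('centre',cc,R,'minus tcp',np.array(cc)-t[:2])
    E=c['extrinsics'];f=240/np.tan(np.radians(float(c['vfov']))/2)
    p=(t-E[:3,3])@E[:3,:3];u=int(c['cx']-f*p[0]/p[2]);v=int(c['cy']+f*p[1]/p[2]);print(u,v)
    o.append(cv2.resize(c['image'][v-50:v+50,u-50:u+50,::-1],(400,400),interpolation=3))
cv2.imwrite('pics/c4.png',cv2.convertScaleAbs(np.hstack(o),alpha=1.5))
E
```

```text
t 6.8 pos [0.6043 0.1714 0.1927] rot [-3.141 -0.005 -0.248] F [-0.6  0.1 -0.5] open 0.0158527647496769
shift [-0.017 -0.017  0.027] turn [-0.0003 -0.0015 -0.    ]
top 285 topz 0.18820511771062784 n [0.03018594 0.01403819 0.99944572]
centre (0.5958971381187439, 0.16970185935497284) 0.052832819521427155 minus tcp [-0.00836468 -0.00172025]
254 233
scene 4 topz 0.18972782816168804 n [-0.09269182  0.0086554   0.99565723]
centre (0.6230005025863647, 0.14907275140285492) 0.036532312631607056 minus tcp [ 0.01873869 -0.02234936]
348 186
```

View pics/c4.png

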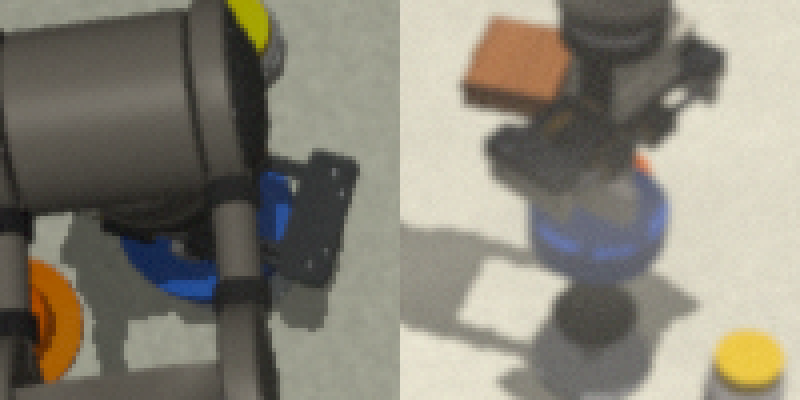

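The cover hangs over the dome, roughly centred. I'll fit the cover and dome silhouettes in each camera to get the residual offset.

```bash
python3 - <<'E'
from h import *
from scipy.ndimage import binary_opening
t=np.array([.6043,.1714,.1927]);a=np.linspace(0,2*np.pi,72)
ring=lambda c,R,z:np.c_[c[0]+R*np.cos(a),c[1]+R*np.sin(a),0*a+z]
def proj(c,X):
    E=c['extrinsics'];f=240/np.tan(np.radians(float(c['vfov']))/2);p=(X-E[:3,3])@E[:3,:3]
    return np.c_[c['cx']-f*p[:,0]/p[:,2],c['cy']+f*p[:,1]/p[:,2]]
def hull(c,X):
    h=cv2.convexHull(proj(c,X).astype(np.float32));m=np.zeros((480*8,640*8),np.uint8)
    cv2.fillConvexPoly(m,np.round((h+.5)*8).astype(int),255);return cv2.resize(m,(640,480),interpolation=cv2.INTER_AREA)/255.
def fit(c,mask,region,model,g0):
    best=[]
    for r,s in((.016,.004),(.004,.001)):
        c0=best[0][1] if best else g0;best=[]
        for dx in np.arange(-r,r+1e-6,s):
            for dy in np.arange(-r,r+1e-6,s):
                p=(c0[0]+dx,c0[1]+dy);best.append((np.abs(hull(c,model(p))-mask)[region].sum(),p))
        best.sort()
    k=[b for b in best if b[0]<best[0][0]*1.03]
    return best[0],np.mean([b[1] for b in k],0)
vv,uu=np.mgrid[:480,:640]
for nm in ['top','scene']:
    c=np.load(nm+'4.npz');im=c['image'].astype(int);r,g,b=[im[...,i] for i in range(3)]
    blue=(b>r*1.35)&(b>g*1.2)&(b>35)
    u,v=proj(c,t[None])[0]
    reg=(abs(uu-u)<45)&(abs(vv-v)<45)
    reg&=(vv>v+7) if nm=='scene' else ((vv>232)&(uu<256))|((vv>237)&(uu<258)&(uu>300))
    if nm=='top': reg&=(uu>232)&(vv>236)
    print(nm,'blue n',(blue&reg).sum(),fit(c,blue.astype(float),reg,lambda p:np.r_[ring(p,.054,t[2]-.036),ring(p,.054,t[2]-.004)],t[:2]))
    c=np.load(nm+'1.npz');im=c['image'].astype(int);hv=im.max(2)
    u,v=proj(c,DOME[None])[0];reg=(abs(uu-u)<22)&(abs(vv-v)<22)
    reg&=(vv<v+3) if nm=='scene' else True
    print('dark thr',np.percentile(hv[reg],[10,30,50,80]))
    dark=hv<(np.percentile(hv[reg],15)+np.percentile(hv[reg],90))/2
    print('dome',fit(c,dark.astype(float),reg,lambda p:np.r_[ring(p,.036,.0625),ring(p,.018,.0682)],DOME[:2]))
E
```

```text
top blue n 212 ((np.float64(186.0705882352941), (np.float64(0.6013), np.float64(0.1704))), array([0.60068462, 0.1694    ]))
dark thr [24. 51. 91. 99.]
dome ((np.float64(55.66274509803922), (np.float64(0.602), np.float64(0.1755))), array([0.60133333, 0.17516667]))
scene blue n 61 ((np.float64(122.21960784313725), (np.float64(0.5842999999999999), np.float64(0.19140000000000001))), array([0.5848, 0.1914]))
dark thr [ 66. 133. 146. 148.]
dome ((np.float64(76.70196078431373), (np.float64(0.601), np.float64(0.1765))), array([0.601125, 0.176625]))
```

```bash
python3 - <<'E'
import numpy as np,cv2
for nm,(u,v) in dict(scene=(348,186),top=(254,233)).items():
    c=np.load(nm+'4.npz');im=c['image'].astype(int)
    print(nm)
    for k in ([-6,0,6,9,12,15,18,21] if nm=='scene' else [0,6,12,15,18,21,24]): print(v+k,''.join('%4d'%x for x in (im[v+k,u-26:u+27,2]-im[v+k,u-26:u+27,0])))
E
```

```text
scene
180   -9 -11  -8  -8  -7  -9  -6  -6  -4  -6  -6  -4  -4  -4  -3  -4  -3  -6  -4  -4  -5  -5  -6  -4  -4  -6 -11 -11  -8  -6  -7  -7  -8  -3   4  15  14   7  -1  -8 -11 -14 -14 -16 -15 -15 -17 -15 -15 -15 -15 -17 -15
186  -16 -18 -16 -15 -15 -15 -14 -10  -7  -5  -6  -6 -10  -9  -7  -8 -10  -9  -9  -6  -5  -7  -8 -10  -8  -8 -10  -9  -7  -7  -9  -7  -7  -8  -4   5  10  11  12  13  16  19  12   0 -12 -15 -14 -15 -15 -14 -13 -16 -15
192  -17 -14 -16 -15 -15 -14 -16 -10  -1   9  18  22  24  16  13  12   9   9  10  11  12  14  11  15  13  13  11  13  11   8   5   3   0   7  10  13  13  17  29  40  42  31   8  -7 -15 -15 -16 -15 -15 -16 -16 -15 -14
195  -14 -14 -13 -13 -13 -15 -14  -9  -5   3  10  18  30  40  39  35  30  27  23  18  14  14  14  11  15  11  14  12  12  12  13  12  14  13  13  15  14  16  25  26  18   3  -7 -12 -15 -16 -15 -15 -15 -16 -16 -16 -15
198  -12  -9 -10  -9 -12 -12 -10 -11  -8  -2   5   5   5   6  11  18  28  33  35  35  27  18  14  15  23  33  36  32  32  33  30  32  36  32  27  16  10   7   4   6   1  -6 -12 -16 -16 -16 -15 -16 -14 -15 -16 -15 -15
201  -14 
[... 1464 characters left out ...]
6  -2   2   1   3   1   1   1   0   1   1   1   2
251   -5  -6  -6  -5  -5  -5  -6  -4  -6  -6   0  16  34  37  36  36  34  38  36  34  37  38  37  38  37  37  35  35  39  37  16  -5  -7 -10  -9  -9  -8  -8  -9  -6  -6   4  12  13   9   2   0   0   1   2   2   0   1
254   -5  -5  -5  -6  -6  -6  -7  -6  -6  -5  -4  -5  -5  -1   3  35  64  70  75  77  78  76  76  78  76  75  74  75  74  47  13  -1  -1  -1   0   1  -2  -1   0  -1  -3  -2  -2  -1   2   1  -1   0  -2  -4  -4  -3  -3
257   -6  -6  -5  -6  -6  -5  -5  -6  -6  -5  -5  -5  -6  -5  -4  -4  -6  -4  -3   1  14  28  33  42  44  53  52  52  48  14   1  -1  -1  -3  -2  -2  -3  -2   0  -1   0  -1  -1  -3   0   0  -3  -4  -7  -5  -5  -6  -5
```

```bash
python3 - <<'E'
from h import *
t=np.array([.6043,.1714,.1927]);a=np.linspace(0,2*np.pi,72)
ring=lambda c,R,z:np.c_[c[0]+R*np.cos(a),c[1]+R*np.sin(a),0*a+z]
def proj(c,X):
    E=c['extrinsics'];f=240/np.tan(np.radians(float(c['vfov']))/2);p=(X-E[:3,3])@E[:3,:3]
    return np.c_[c['cx']-f*p[:,0]/p[:,2],c['cy']+f*p[:,1]/p[:,2]]
vv,uu=np.mgrid[:480,:640]
for nm in ['top','scene']:
    c=np.load(nm+'4.npz');im=c['image'].astype(int);d=im[...,2]-im[...,0]
    if nm=='top': mask=d>15;reg=(vv>=247)&(vv<262)&(uu>=228)&(uu<=254)
    else: mask=d>-4;reg=(vv>=193)&(vv<=212)&(abs(uu-348)<=26)
    res=[]
    for dx in np.arange(-.016,.0161,.001):
        for dy in np.arange(-.016,.0161,.001):
            p=t[:2]+[dx,dy];h=cv2.convexHull(proj(c,np.r_[ring(p,.054,t[2]-.036),ring(p,.054,t[2]-.004)]).astype(np.float32))
            m=np.zeros((3840,5120),np.uint8);cv2.fillConvexPoly(m,np.round((h+.5)*8).astype(int),255)
            m=cv2.resize(m[180*8:270*8,220*8:380*8],(160,90),interpolation=cv2.INTER_AREA)/255.
            res.append((np.abs(m-mask[180:270,220:380])[reg[180:270,220:380]].sum(),dx,dy))
    res=np.array(sorted(res));print(nm,res[:3],np.average(res[:12],axis=0))
E
```

```text
top [[ 1.28509804e+01 -2.00000000e-03  1.38777878e-17]
 [ 1.28901961e+01 -2.00000000e-03  1.00000000e-03]
 [ 1.28941176e+01 -3.00000000e-03 -1.00000000e-03]] [ 1.43709150e+01 -2.33333333e-03  1.38777878e-17]
scene [[ 2.99960784e+01 -4.00000000e-03  1.00000000e-03]
 [ 3.01921569e+01 -4.00000000e-03  2.00000000e-03]
 [ 3.13137255e+01 -4.00000000e-03  1.38777878e-17]] [ 3.17375817e+01 -4.25000000e-03  1.41666667e-03]
```

move_arm(motion=[[0,-0.035,0.1,0,-0.0015,0],[0,-0.035,0.3,0,-0.0015,0],[0,-0.035,0.6,0,-0.0015,0],[0,-0.035,0.8,0,-0.0015,0],[0,-0.035,0.95,0,-0.0015,0],[0,-0.035,0.98,0,-0.0015,0],[0,-0.035,0.98,0,-0.0015,0],[0,-0.035,0.98,0,-0.0015,0]])

```text
time: 7.9
tool_pos: [0.6053, 0.1759, 0.095]
tool_rot: [-3.14, -0.0, -0.247]
contact_force: [0.6, 0.3, -1.7]
opening: 0.0155
grip_force: 40.0
```

move_arm(motion=[[0,0,0.03,0,0,0],[0,0,0.06,0,0,0],[0,0,0.09,0,0,0],[0,0,0.11,0,0,0],[0,0,0.12,0,0,0],[0,0,0.12,0,0,0],[0,0,0.12,0,0,0]])

```text
time: 8.78
tool_pos: [0.6048, 0.1758, 0.0821]
tool_rot: [-3.141, 0.001, -0.247]
contact_force: [-0.1, 0.0, -2.0]
opening: 0.0158
grip_force: 40.0
```

move_arm(motion=[[0,0.01,0.005,0,0,0],[0,0.01,0.01,0,0,0],[0,0.01,0.015,0,0,0],[0,0.01,0.02,0,0,0],[0,0.01,0.02,0,0,0]])

```text
time: 9.4
tool_pos: [0.6044, 0.1749, 0.0799]
tool_rot: [-3.141, 0.002, -0.247]
contact_force: [-0.2, 0.8, -0.5]
opening: 0.0158
grip_force: 40.0
```

move_arm(motion=[[0,0,0.005,0,0,0],[0,0,0.01,0,0,0],[0,0,0.01,0,0,0]])

```text
time: 9.78
tool_pos: [0.6044, 0.1749, 0.0789]
tool_rot: [-3.141, 0.002, -0.247]
contact_force: [-0.9, -0.6, -1.5]
opening: 0.0159
grip_force: 40.0
```

move_arm(motion=[[0,0,0.005,0,0,0],[0,0,0.01,0,0,0],[0,0,0.01,0,0,0]])

```text
time: 10.15
tool_pos: [0.6045, 0.1749, 0.0783]
tool_rot: [-3.141, 0.001, -0.247]
contact_force: [-0.8, -1.6, 1.8]
opening: 0.0158
grip_force: 40.0
```

move_arm(motion=[[0,0,0.003,0,0,0],[0,0,0.005,0,0,0],[0,0,0.005,0,0,0]])

```text
time: 10.52
tool_pos: [0.6046, 0.1749, 0.0782]
tool_rot: [-3.141, 0.001, -0.247]
contact_force: [-2.5, -0.1, 6.1]
opening: 0.0157
grip_force: 40.0
```

Contact made. Ease the load, soften the grip, then open in stages.

move_arm(motion=[[0,0,-0.003,0,0,0],[0,0,-0.003,0,0,0],[0,0,-0.003,0,0,0]], newtons=3)

```text
time: 10.9
tool_pos: [0.6048, 0.1749, 0.078]
tool_rot: [-3.141, 0.001, -0.247]
contact_force: [-0.2, -0.5, 4.5]
opening: 0.0157
grip_force: 3.0
```

move_arm(motion=[[0,0,0,0,0,0],[0,0,0,0,0,0],[0,0,0,0,0,0],[0,0,0,0,0,0],[0,0,0,0,0,0]], fingers=-0.55)

```text
time: 11.52
tool_pos: [0.6045, 0.1749, 0.0777]
tool_rot: [-3.141, 0.002, -0.247]
contact_force: [0.4, -0.1, -0.5]
opening: 0.0208
grip_force: 0.0
```

```bash
python3 - <<'E'
from h import *
from cell import robot
o=[]
print(robot.observe()['contact_force'])
for nm,(u,v) in dict(top=(262,240),scene=(348,210)).items():
    c=robot.read_camera(nm)
    o.append(cv2.resize(c['image'][v-40:v+40,u-40:u+40,::-1],(400,400),interpolation=3))
cv2.imwrite('pics/c5.png',cv2.convertScaleAbs(np.hstack(o),alpha=1.5))
E
```

```text
[ 0.40629077 -0.0657316  -0.51122779]
```

View pics/c5.png

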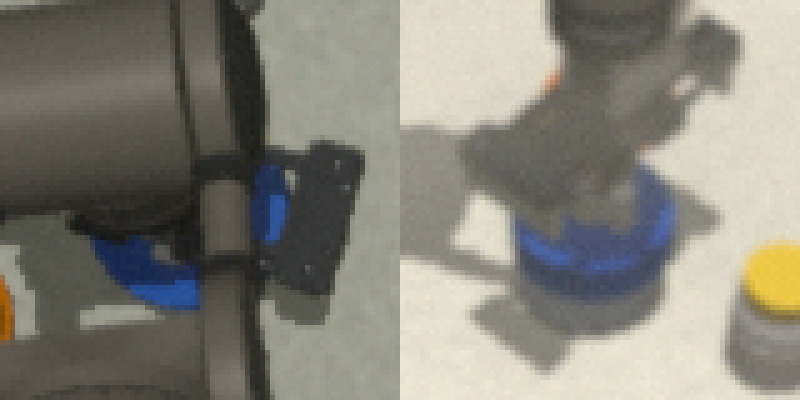

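Released and sitting level with the rim free above the bench. Open more and withdraw straight up.

move_arm(motion=[[0,0,0,0,0,0],[0,0,0,0,0,0],[0,0,0,0,0,0],[0,0,0,0,0,0]], fingers=-0.1)

```text
time: 12.12
tool_pos: [0.6045, 0.1749, 0.0778]
tool_rot: [-3.141, 0.001, -0.247]
contact_force: [0.5, 0.7, -0.1]
opening: 0.0413
grip_force: 0.0
```

move_arm(motion=[[0,0,-0.1,0,0,0],[0,0,-0.25,0,0,0],[0,0,-0.5,0,0,0],[0,0,-1,0,0,0]])

```text
time: 12.62
tool_pos: [0.6036, 0.1746, 0.178]
tool_rot: [3.141, 0.005, -0.247]
contact_force: [0.5, -0.4, 0.4]
opening: 0.0415
grip_force: 0.0
```

move_arm(motion=[[0,0.2,-0.4,0,0,0],[0,0.6,-0.9,0,0,0],[0,1,-0.9,0,0,0]], fingers=-1)

```text
time: 13.0
tool_pos: [0.5818, 0.077, 0.2737]
tool_rot: [-3.138, -0.009, -0.246]
contact_force: [1.1, 0.0, -1.2]
opening: 0.0161
grip_force: 0.0
```

move_arm(motion=[[0,0.5,0,0,0,0],[0,1,0,0,0,0]])

```text
time: 13.25
tool_pos: [0.5554, -0.0206, 0.2692]
tool_rot: [-3.141, -0.001, -0.246]
contact_force: [0.2, 0.6, 0.1]
opening: 0.0013
grip_force: 0.0
```

```bash
python3 - <<'E'
from h import *
from cell import robot
rel(SEAT+.07*n,DECK)
o=[]
for nm,(u,v) in dict(top=(260,240),scene=(348,205)).items():
    c=robot.read_camera(nm);P=cloud(c);d=c['image'][...,2].astype(int)-c['image'][...,0]
    np.savez(nm+'5.npz',**c)
    T=P[(d>(15 if nm=='top' else 0))&(np.linalg.norm(P[...,:2]-[.602,.1755],axis=-1)<.07)&(P[...,2]>.055)&(P[...,2]<.09)]
    T=T[abs(T[:,2]-np.median(T[:,2]))<.008];m,nn=plane(T);print(nm,len(T),m,nn,'tilt',np.degrees(np.arccos(nn[2])))
    o.append(cv2.resize(c['image'][v-40:v+40,u-40:u+40,::-1],(400,400),interpolation=3))
cv2.imwrite('pics/c6.png',cv2.convertScaleAbs(np.hstack(o),alpha=1.5))
# green button/collar
for nm,(u,v) in dict(top=(421,215),scene=(300,303)).items():
    c=np.load(nm+'5.npz');P=cloud(c);im=c['image'].astype(int);vv,uu=np.mgrid[:480,:640]
    g=(im[...,1]>im[...,0]*1.5)&(im[...,1]>im[...,2]*1.2)&((uu-u)**2+(vv-v)**2<22**2)
    Q=P[g];print(nm,g.sum(),Q.mean(0) if len(Q) else '', 'expect',SEAT+.023*n, uu[g].mean(),vv[g].mean())
E
```

```text
t 13.25 pos [ 0.5554 -0.0206  0.2692] rot [-3.141e+00 -1.000e-03 -2.460e-01] F [0.2 0.6 0.1] open 0.0013015804408965791
shift [1.338 1.853 0.661] turn [-0.0004  0.1664  0.0004]
top 1082 [0.60188189 0.17425144 0.07379146] [-0.06459697 -0.01650372  0.99777495] tilt 3.8228537989530924
scene 524 [0.60643515 0.16668971 0.07373062] [-0.06591816 -0.03841683  0.99708522] tilt 4.375682341618023
top 109 [ 0.66634643 -0.23850477  0.16408165] expect [ 0.66285138 -0.23867897  0.162418  ] 420.8348623853211 213.11009174311926
scene 66 [ 0.66773632 -0.23925931  0.16471662] expect [ 0.66285138 -0.23867897  0.162418  ] 299.5 303.2121212121212
```

View pics/c6.png

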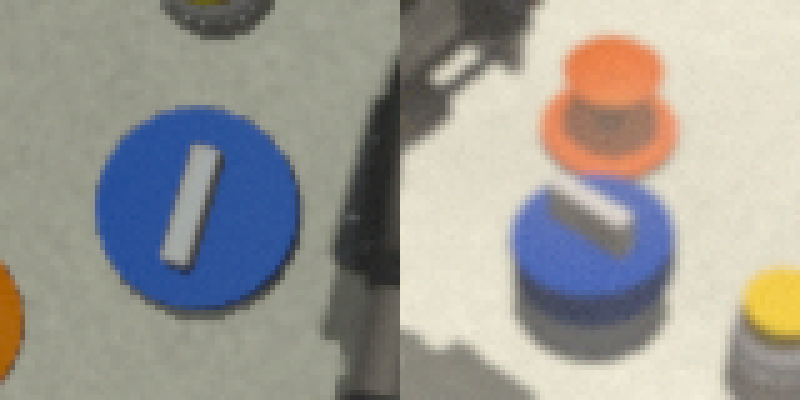

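The cover is balanced, but tilted about 4° with its −x side low. I'll check whether it's rocking, then re-seat it about 5 mm further in +x.

```bash
cat >> h.py <<'E'
def tilt(nm):
    from cell import robot
    c=robot.read_camera(nm);P=cloud(c);d=c['image'][...,2].astype(int)-c['image'][...,0]
    T=P[(d>(15 if nm=='top' else 0))&(np.linalg.norm(P[...,:2]-[.604,.1755],axis=-1)<.07)&(P[...,2]>.055)&(P[...,2]<.09)]
    T=T[abs(T[:,2]-np.median(T[:,2]))<.008];m,nn=plane(T)
    T=T[abs((T-m)@nn)<.004];cc,R=cv2.minEnclosingCircle(T[:,:2].astype(np.float32))
    print(nm,np.round(nn,4),'c',np.round(cc,4),round(R,4)); return nn
def tilted(nn): return Ro.from_rotvec([-nn[1],nn[0],0])*DOWN
E
python3 - <<'E'
from h import *
N=[tilt(k) for k in ['top','scene']*5]
m=np.mean(N,0);print(m)
rel([.604,.1747,.178],tilted(m))
E
```

```text
top [-0.0785 -0.0348  0.9963] c [0.6015 0.1746] 0.0539
scene [-0.059  -0.0211  0.998 ] c [0.602  0.1741] 0.0555
top [-0.0651 -0.0258  0.9975] c [0.6015 0.1745] 0.0536
scene [-0.0503 -0.0375  0.998 ] c [0.6041 0.1733] 0.0562
top [-0.0551 -0.0213  0.9983] c [0.6019 0.1749] 0.0539
scene [-0.0673 -0.0317  0.9972] c [0.6017 0.1704] 0.0579
top [-0.0683 -0.0193  0.9975] c [0.602  0.1747] 0.0539
scene [-0.0809 -0.0263  0.9964] c [0.604  0.1743] 0.0562
top [-0.0722 -0.0239  0.9971] c [0.6019 0.1746] 0.0539
scene [-0.0576 -0.0185  0.9982] c [0.6031 0.1743] 0.0566
[-0.0654258  -0.02603473  0.99745223]
t 13.85 pos [ 0.5559 -0.0185  0.2676] rot [-3.141e+00  2.000e-03 -2.460e-01] F [-0.2 -0.6 -0.4] open 0.000181020010975485
shift [-0.002 -1.99   0.897] turn [0.0129 0.0187 0.0007]
```

move_arm(motion=[[0,-0.5,0,0,0,0],[0,-1,0,0,0,0],[0,-1,0,0,0,0]], fingers=-0.1)

```text
time: 14.22
tool_pos: [0.5805, 0.0811, 0.2673]
tool_rot: [-3.14, 0.002, -0.242]
contact_force: [-0.1, 0.3, 0.6]
opening: 0.0258
grip_force: 0.0
```

move_arm(motion=[[0,-0.5,0.2,0,0,0],[0,-0.95,0.5,0.0129,0.0187,0],[0,-0.99,0.8,0.0129,0.0187,0.0007],[0,-0.99,0.9,0.0129,0.0187,0.0007],[0,-0.99,0.9,0.0129,0.0187,0.0007],[0,-0.99,0.9,0.0129,0.0187,0.0007]])

```text
time: 14.98
tool_pos: [0.6053, 0.1731, 0.1793]
tool_rot: [-3.099, -0.06, -0.251]
contact_force: [0.3, -0.3, 0.3]
opening: 0.0416
grip_force: 0.0
```

```bash
python3 - <<'E'
from h import *
rel([.604,.1747,.0782],tilted([-.065,-.026,1]))
E
```

```text
t 14.975 pos [0.6053 0.1731 0.1793] rot [-3.099 -0.06  -0.251] F [ 0.3 -0.3  0.3] open 0.041614431580858584
shift [-0.076  0.03   1.008] turn [-0.0003 -0.001  -0.0007]
```

move_arm(motion=[[-0.07,0.03,0.3,0,-0.001,0],[-0.07,0.03,0.6,0,-0.001,0],[-0.075,0.03,0.85,0,-0.001,0],[-0.075,0.03,0.96,0,-0.001,0],[-0.075,0.03,1.0,0,-0.001,0],[-0.075,0.03,1.0,0,-0.001,0]])

```text
time: 15.72
tool_pos: [0.6035, 0.1753, 0.0784]
tool_rot: [-3.1, -0.055, -0.25]
contact_force: [-0.5, 1.8, 1.2]
opening: 0.0413
grip_force: 0.0
```

move_arm(motion=[[0,0,0,0,0,0],[0,0,0,0,0,0],[0,0,0,0,0,0],[0,0,0,0,0,0],[0,0,0,0,0,0],[0,0,0,0,0,0]], fingers=-1, newtons=5)

```text
time: 16.48
tool_pos: [0.603, 0.1753, 0.0777]
tool_rot: [-3.1, -0.054, -0.25]
contact_force: [-0.6, -0.5, 2.7]
opening: 0.016
grip_force: 5.0
```

move_arm(motion=[[0,0,0,0,0,0],[0,0,0,0,0,0],[0,0,0,0,0,0]], newtons=30)

```text
time: 16.85
tool_pos: [0.603, 0.1753, 0.0777]
tool_rot: [-3.1, -0.054, -0.25]
contact_force: [-0.8, -1.1, 4.1]
opening: 0.0158
grip_force: 30.0
```

```bash
python3 - <<'E'
from h import *
rel([.610,.1771,.092],DOWN)
E
```

```text
t 16.85 pos [0.603  0.1753 0.0777] rot [-3.1   -0.054 -0.25 ] F [-0.8 -1.1  4.1] open 0.015849143919388076
shift [ 0.071 -0.04  -0.138] turn [-0.0132 -0.0173 -0.0003]
```

move_arm(motion=[[0,0,-0.05,0,0,0],[0,0,-0.12,0,0,0],[0.03,-0.02,-0.14,-0.0132,-0.0173,0],[0.06,-0.04,-0.14,-0.0132,-0.0173,0],[0.06,-0.04,-0.14,-0.0132,-0.0173,0],[0.06,-0.04,-0.14,-0.0132,-0.0173,0]])

```text
time: 17.6
tool_pos: [0.6083, 0.1772, 0.0917]
tool_rot: [3.142, 0.001, -0.249]
contact_force: [0.2, -0.1, -1.3]
opening: 0.0156
grip_force: 30.0
```

```bash
python3 - <<'E'
from h import *
rel([.609,.1771,.0785],DOWN)
E
```

```text
t 17.6 pos [0.6083 0.1772 0.0917] rot [ 3.142e+00  1.000e-03 -2.490e-01] F [ 0.2 -0.1 -1.3] open 0.015564102668766448
shift [ 0.007 -0.     0.132] turn [ 0.      0.0002 -0.0004]
```

move_arm(motion=[[0.007,0,0.04,0,0,0],[0.007,0,0.08,0,0,0],[0.007,0,0.1,0,0,0],[0.007,0,0.115,0,0,0],[0.007,0,0.12,0,0,0],[0.007,0,0.12,0,0,0]])

```text
time: 18.35
tool_pos: [0.6095, 0.1772, 0.08]
tool_rot: [3.142, 0.0, -0.249]
contact_force: [0.9, 0.2, -1.6]
opening: 0.0161
grip_force: 30.0
```

move_arm(motion=[[0,0,0.004,0,0,0],[0,0,0.01,0,0,0],[0,0,0.01,0,0,0]])

```text
time: 18.73
tool_pos: [0.6095, 0.1772, 0.0789]
tool_rot: [3.141, 0.0, -0.249]
contact_force: [-0.4, -0.1, -1.1]
opening: 0.016
grip_force: 30.0
```

move_arm(motion=[[0,0,0.003,0,0,0],[0,0,0.006,0,0,0],[0,0,0.006,0,0,0]])

```text
time: 19.1
tool_pos: [0.6095, 0.1772, 0.0783]
tool_rot: [3.141, 0.0, -0.249]
contact_force: [-0.3, 0.6, -1.2]
opening: 0.0158
grip_force: 30.0
```

move_arm(motion=[[0,0,0.003,0,0,0],[0,0,0.006,0,0,0],[0,0,0.006,0,0,0]])

```text
time: 19.48
tool_pos: [0.6095, 0.1772, 0.0778]
tool_rot: [3.142, 0.0, -0.249]
contact_force: [-0.5, 0.6, 0.3]
opening: 0.0161
grip_force: 30.0
```

move_arm(motion=[[0,0,0.003,0,0,0],[0,0,0.003,0,0,0],[0,0,0.003,0,0,0]])

```text
time: 19.85
tool_pos: [0.6096, 0.1772, 0.0777]
tool_rot: [-3.142, -0.0, -0.249]
contact_force: [-1.4, -1.0, 2.8]
opening: 0.0157
grip_force: 30.0
```

Contact (about 4 N change). Release as before and look.

move_arm(motion=[[0,0,0,0,0,0],[0,0,0,0,0,0]], newtons=3)

```text
time: 20.1
tool_pos: [0.6097, 0.1772, 0.0776]
tool_rot: [-3.141, -0.0, -0.249]
contact_force: [-0.7, 0.1, 3.0]
opening: 0.0155
grip_force: 3.0
```

move_arm(motion=[[0,0,0,0,0,0],[0,0,0,0,0,0],[0,0,0,0,0,0],[0,0,0,0,0,0]], fingers=-0.55)

```text
time: 20.6
tool_pos: [0.6094, 0.1771, 0.0773]
tool_rot: [3.141, 0.0, -0.249]
contact_force: [-0.0, 0.2, -0.2]
opening: 0.0209
grip_force: 0.0
```

move_arm(motion=[[0,0,0,0,0,0],[0,0,0,0,0,0],[0,0,0,0,0,0],[0,0,0,0,0,0]], fingers=-0.1)

```text
time: 21.1
tool_pos: [0.6095, 0.1772, 0.0774]
tool_rot: [3.142, 0.0, -0.249]
contact_force: [1.5, 0.2, -0.1]
opening: 0.041
grip_force: 0.0
```

move_arm(motion=[[0,0,-0.1,0,0,0],[0,0,-0.25,0,0,0],[0,0,-0.5,0,0,0],[0,0,-1,0,0,0]])

```text
time: 21.6
tool_pos: [0.6086, 0.177, 0.1777]
tool_rot: [3.14, 0.003, -0.249]
contact_force: [-0.4, -0.2, 1.0]
opening: 0.0415
grip_force: 0.0
```

move_arm(motion=[[0,0.2,-0.4,0,0,0],[0,0.6,-0.9,0,0,0],[0,1,-0.9,0,0,0]], fingers=-1)

```text
time: 21.98
tool_pos: [0.5864, 0.0796, 0.2735]
tool_rot: [-3.139, -0.01, -0.248]
contact_force: [-0.4, -0.4, -0.8]
opening: 0.0153
grip_force: 0.0
```

move_arm(motion=[[0,0.5,0,0,0,0],[0,1,0,0,0,0]])

```text
time: 22.22
tool_pos: [0.5598, -0.018, 0.2691]
tool_rot: [3.142, -0.002, -0.248]
contact_force: [0.5, -0.0, 0.0]
opening: 0.0005
grip_force: 0.0
```

```bash
python3 - <<'E'
from h import *
N=[tilt(k) for k in ['top','scene']*4]
m=np.mean(N,0);print(m,np.degrees(np.arccos(m[2])))
S=np.array([.6762,-.240,.1443])
rel(SEAT+.07*n,DECK)
E
```

```text
top [0.0925 0.0299 0.9953] c [0.608  0.1764] 0.0541
scene [0.0948 0.0448 0.9945] c [0.6071 0.1766] 0.0573
top [0.0918 0.0397 0.995 ] c [0.608  0.1766] 0.0541
scene [0.1007 0.0221 0.9947] c [0.6085 0.1764] 0.0554
top [0.0967 0.0319 0.9948] c [0.6075 0.177 ] 0.0545
scene [0.0986 0.0416 0.9943] c [0.6102 0.1762] 0.0554
top [0.1034 0.0355 0.994 ] c [0.6078 0.1772] 0.0543
scene [0.0956 0.0295 0.995 ] c [0.6102 0.1762] 0.0568
[0.09675405 0.03438234 0.99468262] 5.911249438073707
t 22.625 pos [ 0.5605 -0.0155  0.2677] rot [-3.141 -0.    -0.247] F [-0.2 -0.4 -0.4] open 0.0004730190047182852
shift [1.304 1.913 0.646] turn [-1.000e-04  1.666e-01  1.000e-04]
```

It overshot: now about 6° the other way. Together the two placements give the sensitivity, roughly 0.027 rad per mm, so it needs to go back about 3.6 mm in x and 1.3 mm in y.

```bash
python3 - <<'E'
from h import *
rel([.610,.1775,.178],tilted([.097,.034,1]))
E
```

```text
t 22.625 pos [ 0.5605 -0.0155  0.2677] rot [-3.141 -0.    -0.247] F [-0.2 -0.4 -0.4] open 0.0004730190047182852
shift [ 0.007 -1.993  0.897] turn [-0.0181 -0.0273  0.0001]
```

move_arm(motion=[[0,-0.5,0,0,0,0],[0,-1,0,0,0,0],[0,-1,0,0,0,0]], fingers=-0.1)

```text
time: 23.0
tool_pos: [0.5851, 0.0845, 0.267]
tool_rot: [-3.141, 0.001, -0.243]
contact_force: [0.9, -0.3, 0.3]
opening: 0.026
grip_force: 0.0
```

move_arm(motion=[[0,-0.5,0.2,0,0,0],[0,-0.95,0.5,-0.018,-0.0273,0],[0,-0.99,0.8,-0.018,-0.0273,0],[0,-0.99,0.9,-0.018,-0.0273,0],[0,-0.99,0.9,-0.018,-0.0273,0],[0,-0.99,0.9,-0.018,-0.0273,0]])

```text
time: 23.75
tool_pos: [0.6099, 0.1755, 0.1795]
tool_rot: [3.086, 0.083, -0.252]
contact_force: [0.6, 0.5, 0.5]
opening: 0.0413
grip_force: 0.0
```

```bash
python3 - <<'E'
from h import *
rel([.6103,.1775,.0785],tilted([.097,.034,1]))
E
```

```text
t 23.75 pos [0.6099 0.1755 0.1795] rot [ 3.086  0.083 -0.252] F [0.6 0.5 0.5] open 0.04127287769151577
shift [ 0.082 -0.076  1.004] turn [-0.0005 -0.0008 -0.0007]
```

move_arm(motion=[[0.08,-0.07,0.3,0,-0.001,0],[0.08,-0.07,0.6,0,-0.001,0],[0.08,-0.075,0.85,0,-0.001,0],[0.08,-0.075,0.96,0,-0.001,0],[0.08,-0.075,1.0,0,-0.001,0],[0.08,-0.075,1.0,0,-0.001,0]])

```text
time: 24.5
tool_pos: [0.6098, 0.1781, 0.078]
tool_rot: [3.086, 0.087, -0.252]
contact_force: [-0.4, 0.9, 1.0]
opening: 0.0417
grip_force: 0.0
```

move_arm(motion=[[0,0,0,0,0,0],[0,0,0,0,0,0],[0,0,0,0,0,0],[0,0,0,0,0,0],[0,0,0,0,0,0],[0,0,0,0,0,0]], fingers=-1, newtons=5)

```text
time: 25.25
tool_pos: [0.6092, 0.1782, 0.0771]
tool_rot: [3.085, 0.089, -0.252]
contact_force: [0.4, -0.5, 3.7]
opening: 0.0159
grip_force: 5.0
```

move_arm(motion=[[0,0,0,0,0,0],[0,0,0,0,0,0],[0,0,0,0,0,0]], newtons=30)

```text
time: 25.62
tool_pos: [0.6093, 0.1781, 0.0771]
tool_rot: [3.085, 0.089, -0.252]
contact_force: [-0.3, -0.2, 4.0]
opening: 0.0159
grip_force: 30.0
```

```bash
python3 - <<'E'
from h import *
from cell import robot
p=robot.observe()['tool_pos']
rel([p[0]-.0044,p[1]-.0016,.092],DOWN)
E
```

```text
t 25.625 pos [0.6093 0.1781 0.0771] rot [ 3.085  0.089 -0.252] F [-0.3 -0.2  4. ] open 0.015939094641652114
shift [-0.052  0.035 -0.143] turn [ 0.018   0.0283 -0.0004]
```

move_arm(motion=[[0,0,-0.05,0,0,0],[0,0,-0.12,0,0,0],[-0.03,0.02,-0.14,0.009,0.014,0],[-0.052,0.035,-0.143,0.018,0.0283,0],[-0.052,0.035,-0.143,0.018,0.0283,0],[-0.052,0.035,-0.143,0.018,0.0283,0]])

```text
time: 26.38
tool_pos: [0.605, 0.1766, 0.0919]
tool_rot: [3.141, 0.001, -0.249]
contact_force: [0.4, -0.2, -1.0]
opening: 0.0157
grip_force: 30.0
```

```bash
python3 - <<'E'
from h import *
rel([.6049,.1765,.0785],DOWN)
E
```

```text
t 26.375 pos [0.605  0.1766 0.0919] rot [ 3.141e+00  1.000e-03 -2.490e-01] F [ 0.4 -0.2 -1. ] open 0.015663883169642918
shift [-0.001  0.001  0.134] turn [ 0.0001  0.0002 -0.0004]
```

move_arm(motion=[[0,0,0.04,0,0,0],[0,0,0.08,0,0,0],[0,0,0.11,0,0,0],[0,0,0.125,0,0,0],[0,0,0.13,0,0,0],[0,0,0.13,0,0,0]])

```text
time: 27.12
tool_pos: [0.6047, 0.1765, 0.0788]
tool_rot: [3.142, 0.0, -0.249]
contact_force: [0.3, 0.2, -1.5]
opening: 0.0158
grip_force: 30.0
```

move_arm(motion=[[0,0,0.004,0,0,0],[0,0,0.007,0,0,0],[0,0,0.007,0,0,0]])

```text
time: 27.5
tool_pos: [0.6047, 0.1765, 0.0781]
tool_rot: [3.142, 0.0, -0.249]
contact_force: [0.3, 0.2, -1.9]
opening: 0.0158
grip_force: 30.0
```

move_arm(motion=[[0,0,0.003,0,0,0],[0,0,0.006,0,0,0],[0,0,0.006,0,0,0]])

```text
time: 27.88
tool_pos: [0.6047, 0.1765, 0.0776]
tool_rot: [3.142, 0.0, -0.249]
contact_force: [-0.2, 0.4, 0.3]
opening: 0.0158
grip_force: 30.0
```

move_arm(motion=[[0,0,0.003,0,0,0],[0,0,0.003,0,0,0]])

```text
time: 28.12
tool_pos: [0.6047, 0.1765, 0.0775]
tool_rot: [-3.142, -0.0, -0.249]
contact_force: [-1.3, -0.3, 3.4]
opening: 0.0157
grip_force: 30.0
```

move_arm(motion=[[0,0,0,0,0,0],[0,0,0,0,0,0]], newtons=3)

```text
time: 28.38
tool_pos: [0.6049, 0.1766, 0.0774]
tool_rot: [-3.141, -0.0, -0.249]
contact_force: [-0.2, -1.1, 3.7]
opening: 0.0159
grip_force: 3.0
```

move_arm(motion=[[0,0,0,0,0,0],[0,0,0,0,0,0],[0,0,0,0,0,0],[0,0,0,0,0,0]], fingers=-0.55)

```text
time: 28.88
tool_pos: [0.6046, 0.1765, 0.077]
tool_rot: [3.141, 0.0, -0.249]
contact_force: [0.4, 0.2, 0.4]
opening: 0.0206
grip_force: 0.0
```

move_arm(motion=[[0,0,0,0,0,0],[0,0,0,0,0,0],[0,0,0,0,0,0],[0,0,0,0,0,0]], fingers=-0.1)

```text
time: 29.38
tool_pos: [0.6047, 0.1765, 0.0771]
tool_rot: [3.141, 0.0, -0.249]
contact_force: [-0.9, 0.2, 0.4]
opening: 0.041
grip_force: 0.0
```

move_arm(motion=[[0,0,-0.1,0,0,0],[0,0,-0.25,0,0,0],[0,0,-0.5,0,0,0],[0,0,-1,0,0,0]])

```text
time: 29.88
tool_pos: [0.6037, 0.1763, 0.1774]
tool_rot: [3.14, 0.003, -0.249]
contact_force: [0.0, 0.5, 0.7]
opening: 0.0409
grip_force: 0.0
```

move_arm(motion=[[0,0.2,-0.4,0,0,0],[0,0.6,-0.9,0,0,0],[0,1,-0.9,0,0,0]], fingers=-1)

```text
time: 30.25
tool_pos: [0.5816, 0.0789, 0.2731]
tool_rot: [-3.139, -0.01, -0.248]
contact_force: [0.8, -0.8, -1.2]
opening: 0.0158
grip_force: 0.0
```

move_arm(motion=[[0,0.5,0,0,0,0],[0,1,0,0,0,0]])

```text
time: 30.5
tool_pos: [0.555, -0.0186, 0.2688]
tool_rot: [-3.142, -0.002, -0.249]
contact_force: [0.6, -0.5, 0.4]
opening: 0.0007
grip_force: 0.0
```

```bash
python3 - <<'E'
from h import *
N=[tilt(k) for k in ['top','scene']*3]
m=np.mean(N,0);print(m,np.degrees(np.arccos(m[2])))
from cell import robot
for nm,(u,v) in dict(top=(421,215),scene=(300,303)).items():
    c=robot.read_camera(nm);P=cloud(c);im=c['image'].astype(int);vv,uu=np.mgrid[:480,:640]
    near=((uu-u)**2+(vv-v)**2)
    g=(im[...,1]>im[...,0]*1.3)&(im[...,1]>im[...,2]*1.1)&(near<12**2)
    h=(P-SEAT)@n; bz=(near<24**2)&(h>.006)&(h<.014)
    Q=P[g];print(nm,g.sum(),'btn',Q.mean(0).round(4),'h',np.median(h[g]).round(4),'boss',bz.sum(),P[bz].mean(0).round(4),'pix',uu[g].mean(),vv[g].mean())
print('expect',SEAT+.023*n)
rel(SEAT+.07*n,DECK)
E
```

```text
top [0.0698 0.0411 0.9967] c [0.604  0.1762] 0.0543
scene [0.0698 0.0406 0.9967] c [0.6037 0.1734] 0.0563
top [0.0697 0.0387 0.9968] c [0.6044 0.1761] 0.054
scene [0.0829 0.0404 0.9957] c [0.6046 0.1746] 0.0564
top [0.0832 0.0368 0.9958] c [0.6041 0.1758] 0.0539
scene [0.0819 0.0347 0.996 ] c [0.6047 0.1742] 0.055
[0.07621661 0.03873164 0.99631498] 4.920295592411312
top 121 btn [ 0.6661 -0.2383  0.163 ] h 0.0225 boss 754 [ 0.6723 -0.2399  0.1531] pix 420.6776859504132 213.26446280991735
scene 86 btn [ 0.6675 -0.2397  0.163 ] h 0.0224 boss 497 [ 0.6757 -0.2434  0.1559] pix 299.36046511627904 303.6279069767442
expect [ 0.66285138 -0.23867897  0.162418  ]
t 30.9 pos [ 0.5557 -0.0161  0.2674] rot [-3.141 -0.    -0.247] F [0.5 0.5 0.2] open 0.0007340970037314635
shift [1.349 1.896 0.643] turn [-1.000e-04  1.666e-01  1.000e-04]
```

```bash
python3 - <<'E'
from h import *
from cell import robot
N=[tilt(k) for k in ['top','scene']*3]
m=np.mean(N,0);print(m,np.degrees(np.arccos(m[2])))
c=robot.read_camera('scene');d=robot.read_camera('top')
o=[cv2.resize(k['image'][v-30:v+30,u-30:u+30,::-1],(400,400),interpolation=3) for k,u,v in((d,260,240),(c,348,208))]
cv2.imwrite('pics/c7.png',cv2.convertScaleAbs(np.hstack(o),alpha=1.5))
E
```

```text
top [0.0799 0.0489 0.9956] c [0.6043 0.176 ] 0.0541
scene [0.0697 0.0295 0.9971] c [0.6063 0.1759] 0.0557
top [0.0696 0.0388 0.9968] c [0.6042 0.1757] 0.0543
scene [0.0709 0.042  0.9966] c [0.6064 0.1744] 0.0557
top [0.0818 0.0444 0.9957] c [0.6043 0.1761] 0.0538
scene [0.0762 0.0305 0.9966] c [0.6057 0.1747] 0.0558
[0.07468428 0.03900467 0.99640683] 4.858549110390081
```

View pics/c7.png

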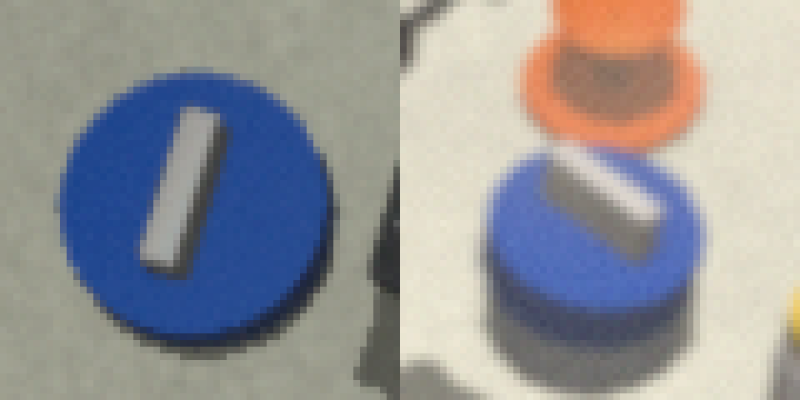

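It's steady at about 4.9°. There's time for one more re-seat, about midway between placements 1 and 3, i.e. shift the cover by (−1.3, −0.8) mm.

move_arm(motion=[[0,-0.5,0,0,0,0],[0,-1,0,0,0,0],[0,-1,0,0,0,0]], fingers=-0.1)

```text
time: 31.68
tool_pos: [0.5803, 0.0826, 0.2668]
tool_rot: [-3.141, 0.001, -0.245]
contact_force: [0.5, -0.3, -0.2]
opening: 0.0256
grip_force: 0.0
```

move_arm(motion=[[0,-0.5,0.2,0,0,0],[0,-0.95,0.5,-0.018,-0.021,0],[0,-0.97,0.8,-0.018,-0.021,0],[0,-0.97,0.9,-0.018,-0.021,0],[0,-0.97,0.9,-0.018,-0.021,0]])

```text
time: 32.3
tool_pos: [0.6039, 0.1725, 0.1773]
tool_rot: [3.084, 0.067, -0.252]
contact_force: [-0.2, 0.2, 0.4]
opening: 0.0415
grip_force: 0.0
```

```bash
python3 - <<'E'
from h import *
rel([.6054,.1768,.0783],tilted([.075,.039,1]))
E
```

```text
t 32.3 pos [0.6039 0.1725 0.1773] rot [ 3.084  0.067 -0.252] F [-0.2  0.2  0.4] open 0.04149084172671264
shift [ 0.07  -0.102  0.984] turn [ 0.0002  0.0011 -0.0007]
```

move_arm(motion=[[0.07,-0.1,0.3,0,-0.001,0],[0.07,-0.1,0.6,0,0,0],[0.07,-0.1,0.85,0,0,0],[0.07,-0.1,0.95,0,0,0],[0.07,-0.1,0.985,0,0,0]])

```text
time: 32.92
tool_pos: [0.6062, 0.1772, 0.0792]
tool_rot: [3.086, 0.064, -0.252]
contact_force: [-1.1, -0.0, 0.1]
opening: 0.0411
grip_force: 0.0
```

move_arm(motion=[[0,0,0,0,0,0],[0,0,0,0,0,0],[0,0,0,0,0,0],[0,0,0,0,0,0],[0,0,0,0,0,0]], fingers=-1, newtons=5)

```text
time: 33.55
tool_pos: [0.6058, 0.1778, 0.0785]
tool_rot: [3.085, 0.065, -0.251]
contact_force: [-0.4, 0.4, 4.5]
opening: 0.016
grip_force: 5.0
```

move_arm(motion=[[0,0,0,0,0,0],[0,0,0,0,0,0]], newtons=40)

```text
time: 33.8
tool_pos: [0.6058, 0.1777, 0.0785]
tool_rot: [3.085, 0.065, -0.251]
contact_force: [0.0, -0.0, 5.9]
opening: 0.0157
grip_force: 40.0
```

```bash
python3 - <<'E'
from h import *
from cell import robot
p=robot.observe()['tool_pos']
print(p-[.0019,.0011,0]);rel([p[0]-.0019,p[1]-.0011,.088],DOWN)
E
```

```text
[0.60387499 0.17664547 0.07851533]
t 33.8 pos [0.6058 0.1777 0.0785] rot [ 3.085  0.065 -0.251] F [ 0.  -0.   5.9] open 0.01573465940276732
shift [-0.022  0.021 -0.093] turn [ 0.0179  0.0208 -0.0004]
```

move_arm(motion=[[0,0,-0.05,0,0,0],[0,0,-0.09,0,0,0],[-0.02,0.025,-0.093,0.0179,0.0208,0],[-0.02,0.03,-0.093,0.0179,0.0208,0],[-0.02,0.03,-0.093,0.0179,0.0208,0]])

```text
time: 34.42
tool_pos: [0.6038, 0.1757, 0.0878]
tool_rot: [3.141, 0.001, -0.249]
contact_force: [-0.3, -0.2, -1.0]
opening: 0.0157
grip_force: 40.0
```

```bash
python3 - <<'E'
from h import *
rel([.6039,.1758,.0785],DOWN)
E
```

```text
t 34.425 pos [0.6038 0.1757 0.0878] rot [ 3.141e+00  1.000e-03 -2.490e-01] F [-0.3 -0.2 -1. ] open 0.015672696089398787
shift [ 0.001 -0.001  0.093] turn [ 0.0003  0.0005 -0.0004]
```

move_arm(motion=[[0,0,0.03,0,0,0],[0,0,0.06,0,0,0],[0,0,0.075,0,0,0],[0,0,0.08,0,0,0],[0,0,0.08,0,0,0]])

```text
time: 35.05
tool_pos: [0.6036, 0.1757, 0.0796]
tool_rot: [3.141, 0.001, -0.249]
contact_force: [-0.7, 0.0, -1.0]
opening: 0.0156
grip_force: 40.0
```

move_arm(motion=[[0,0,0.003,0,0,0],[0,0,0.006,0,0,0],[0,0,0.006,0,0,0]])

```text
time: 35.42
tool_pos: [0.6035, 0.1757, 0.079]
tool_rot: [3.141, 0.001, -0.249]
contact_force: [0.2, -0.5, -1.6]
opening: 0.0159
grip_force: 40.0
```

move_arm(motion=[[0,0,0.003,0,0,0],[0,0,0.005,0,0,0],[0,0,0.005,0,0,0]])

```text
time: 35.8
tool_pos: [0.6036, 0.1757, 0.0787]
tool_rot: [3.141, 0.001, -0.249]
contact_force: [-0.9, 0.3, 2.5]
opening: 0.0157
grip_force: 40.0
```

move_arm(motion=[[0,0,0,0,0,0],[0,0,0,0,0,0]], newtons=3)

```text
time: 36.05
tool_pos: [0.6036, 0.1757, 0.0787]
tool_rot: [3.141, 0.001, -0.249]
contact_force: [-1.4, -0.7, 2.7]
opening: 0.0157
grip_force: 3.0
```

move_arm(motion=[[0,0,0,0,0,0],[0,0,0,0,0,0],[0,0,0,0,0,0],[0,0,0,0,0,0]], fingers=-0.55)

```text
time: 36.55
tool_pos: [0.6035, 0.1757, 0.0783]
tool_rot: [3.141, 0.001, -0.249]
contact_force: [0.8, 1.7, -0.1]
opening: 0.021
grip_force: 0.0
```

move_arm(motion=[[0,0,0,0,0,0],[0,0,0,0,0,0],[0,0,0,0,0,0]], fingers=-0.1)

```text
time: 36.92
tool_pos: [0.6035, 0.1757, 0.0785]
tool_rot: [3.141, 0.001, -0.249]
contact_force: [-0.3, 0.2, -0.7]
opening: 0.0407
grip_force: 0.0
```

move_arm(motion=[[0,0,-0.1,0,0,0],[0,0,-0.25,0,0,0],[0,0,-0.5,0,0,0],[0,0,-1,0,0,0]])

```text
time: 37.42
tool_pos: [0.6026, 0.1755, 0.1787]
tool_rot: [3.14, 0.004, -0.249]
contact_force: [1.6, 0.5, 0.1]
opening: 0.0416
grip_force: 0.0
```

move_arm(motion=[[0,0.2,-0.4,0,0,0],[0,0.6,-0.9,0,0,0],[0,1,-0.9,0,0,0]], fingers=-1)

```text
time: 37.8
tool_pos: [0.5806, 0.0781, 0.2745]
tool_rot: [-3.14, -0.009, -0.248]
contact_force: [0.1, 0.0, 0.1]
opening: 0.0157
grip_force: 0.0
```

move_arm(motion=[[0,0.5,0,0,0,0],[0,1,0,0,0,0]])

```text
time: 38.05
tool_pos: [0.5539, -0.0194, 0.2701]
tool_rot: [3.141, -0.001, -0.249]
contact_force: [0.6, -0.8, -1.0]
opening: 0.0009
grip_force: 0.0
```

```bash
python3 - <<'E'
from h import *
N=[tilt(k) for k in ['top','scene']*3]
m=np.mean(N,0);print(m,np.degrees(np.arccos(m[2])))
rel(np.array([.6650,-.2388,.1630])+.05*n,DECK)
E
```

```text
top [ 0.0103 -0.0058  0.9999] c [0.6023 0.1749] 0.0541
scene [0.016  0.0017 0.9999] c [0.6044 0.1744] 0.0552
top [ 0.0218 -0.016   0.9996] c [0.6032 0.1746] 0.0541
scene [ 0.0273 -0.0125  0.9995] c [0.6048 0.1742] 0.0558
top [ 0.0155 -0.0122  0.9998] c [0.6029 0.1749] 0.0542
scene [ 0.0145 -0.0087  0.9999] c [0.6044 0.1732] 0.0562
[ 0.01756515 -0.00893245  0.99977438] 1.2171265897455248
t 38.35 pos [ 0.5547 -0.0172  0.2692] rot [-3.141 -0.    -0.248] F [ 0.  -0.1  0.4] open 0.0005984677889701356
shift [1.364 1.877 0.629] turn [ 0.      0.1666 -0.0002]
```

Tilt is now about 1.2°. On to the button, fingers closed.

move_arm(motion=[[0.3,0.4,0,0,0,0],[0.65,0.9,0,0,0,0],[0.65,0.93,0,0,0,0]])

```text
time: 38.72
tool_pos: [0.5956, -0.1263, 0.2676]
tool_rot: [3.141, 0.001, -0.251]
contact_force: [-0.3, 0.7, 0.0]
opening: 0.0005
grip_force: 0.0
```

move_arm(motion=[[0.25,0.35,0,0,0.04,0],[0.5,0.7,0,0,0.08,0],[0.71,0.93,0.1,0,0.12,0],[0.71,0.94,0.3,0,0.1666,0],[0.71,0.94,0.5,0,0.1666,0],[0.71,0.94,0.5,0,0.1666,0]])

```text
time: 39.48
tool_pos: [0.6396, -0.2306, 0.217]
tool_rot: [-3.14, -0.519, -0.248]
contact_force: [0.6, -0.4, 0.8]
opening: 0.0008
grip_force: 0.0
```

```bash
python3 - <<'E'
from h import *
rel(np.array([.6650,-.2388,.1630])+.006*n,DECK)
E
```

```text
t 39.475 pos [ 0.6396 -0.2306  0.217 ] rot [-3.14  -0.519 -0.248] F [ 0.6 -0.4  0.8] open 0.0007502335690685758
shift [-0.037  0.018  0.541] turn [-0.0004  0.0014 -0.    ]
```

move_arm(motion=[[-0.037,0.018,0.25,0,0.0014,0],[-0.037,0.018,0.45,0,0.0014,0],[-0.037,0.018,0.54,0,0.0014,0],[-0.037,0.018,0.54,0,0.0014,0]])

```text
time: 39.98
tool_pos: [0.6631, -0.2401, 0.1694]
tool_rot: [3.141, -0.526, -0.248]
contact_force: [-0.4, 0.2, -0.7]
opening: 0.0009
grip_force: 0.0
```

move_arm(motion=[[0,0,0.03,0,0,0],[0,0,0.06,0,0,0],[0,0,0.08,0,0,0],[0,0,0.09,0,0,0],[0,0,0.09,0,0,0]])

```text
time: 40.6
tool_pos: [0.6673, -0.2418, 0.1626]
tool_rot: [3.141, -0.528, -0.249]
contact_force: [-0.6, 1.3, 3.1]
opening: 0.0002
grip_force: 1.5
```

move_arm(motion=[[0,0,0.01,0,0,0],[0,0,0.02,0,0,0],[0,0,0.03,0,0,0],[0,0,0.03,0,0,0]])

```text
time: 41.1
tool_pos: [0.6687, -0.2422, 0.16]
tool_rot: [3.141, -0.528, -0.249]
contact_force: [-2.0, 0.2, 5.4]
opening: 0.0006
grip_force: 2.9
```

move_arm(motion=[[0,0,0.01,0,0,0],[0,0,0.015,0,0,0],[0,0,0.015,0,0,0]])

```text
time: 41.48
tool_pos: [0.6689, -0.2422, 0.1599]
tool_rot: [3.141, -0.528, -0.248]
contact_force: [-10.4, 2.4, 14.3]
opening: 0.0007
grip_force: 9.0
```

Bottomed out: force jumped to about 18 N at 17.5 mm above the seat, against 17 mm expected. Let go and back off.

move_arm(motion=[[0,0,-0.05,0,0,0],[0,0,-0.2,0,0,0],[0,0,-0.5,0,0,0],[0,0,-1,0,0,0],[0,0,-1,0,0,0],[0,0,-1,0,0,0]])

```text
time: 42.22
tool_pos: [0.6199, -0.2295, 0.2441]
tool_rot: [3.141, -0.526, -0.249]
contact_force: [-0.4, 0.2, -1.1]
opening: 0.0004
grip_force: 0.0
```

```bash
python3 - <<'E'
from h import *
from cell import robot
print(tilt('top'),tilt('scene'))
c=robot.read_camera('scene');P=cloud(c);im=c['image'].astype(int);vv,uu=np.mgrid[:480,:640]
g=(im[...,1]>im[...,0]*1.3)&(im[...,1]>im[...,2]*1.1)&((uu-300)**2+(vv-303)**2<144)
print(g.sum(),np.median((P[g]-SEAT)@n))
for k,(u,v) in dict(jar=(385,227),tip=(177,347),slide=(328,152)).items(): print(k,P[v,u].round(3))
cv2.imwrite('pics/end.png',c['image'][:,:,::-1])
E
```

```text
top [ 0.018  -0.0147  0.9997] c [0.6036 0.1746] 0.0544
scene [ 0.0118 -0.0137  0.9998] c [0.605  0.1743] 0.056
[ 0.01801008 -0.01468286  0.99972999] [ 0.01183672 -0.01371926  0.99983582]
91 0.022607902790090152
jar [0.741 0.166 0.083]
tip [ 0.414 -0.46   0.06 ]
slide [0.395 0.441 0.038]
```

View pics/end.png

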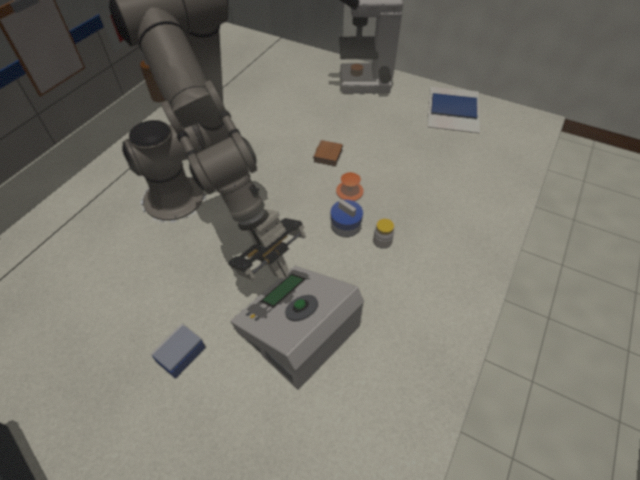

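The cover sits level on the rest at (347,215), the button is back out at (300,303), and the bystanders haven't moved. Handing in.

```bash
python3 -c "
from cell import robot
print(robot.hand_in())"
```

```text
the job is handed in; nothing more can be done
None
```

The job is handed in at about 42 s: the cover is balanced on the black rest, tilted about 1°, after three re-seats on the dome to level it. The green button was then pushed to its stop at about 18 N and sprang back, and the jar, slide box and tip box are where they started.

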